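# Vacuum leak test of a dosing syringe

## Task

Leak-test the glass syringe in the bench stand: first press the blanking cap fully home on its nozzle, and only then take hold of the plunger's knob and draw the plunger out until the front edge of the piston lies under the marker ring on the barrel. The vacuum pulls the plunger back, so the program finishes while still holding the knob, with the piston steady under the ring. Do not disturb the bottle, forceps, timer, pen and marker lying about.

Things in the scene. Friction and masses are not known exactly. Their poses are not given: they have to be found in the camera images.
- stand: fixed grey stand, base 150 x 74 x 14 mm, two aluminium clamps (46 mm wide, 91 mm high, screw heads to 100 mm) holding a level clear glass syringe barrel, 30 mm in diameter. Origin on the table under the barrel; its axis runs along x, 70 mm up. Capped nozzle at the +x end, knob at the -x end, pointing to the robot or its left; barrel with metal ends from x = -68 to +58 mm
- cap (a joint): slide of the blanking cap along the nozzle: 0 = backed off by 8 mm, 0.008 m = fully home (hard stop); grows as the cap is pushed toward the barrel (the stand's -x). A detent friction of about 5 N keeps it where it is left. It starts backed off by 5 to 8 mm
- cap_face (a point): centre of the flat outer end face of the blanking cap, a grey ribbed plastic cap 15 mm in diameter and 21 mm long (19 mm collar at its barrel end), on the syringe axis; x points outward, away from the barrel, as the stand's. The space beyond it is free
- plunger: the plunger: black rubber piston inside the glass, steel rod 8 mm in diameter and the black pull knob. Axes as the stand's; its origin coincides with the stand's when the plunger is fully in (as at the start) and moves toward -x as it is drawn out, up to 60 mm. It is pulled back in with about 5 N when in and 9 N at 50 mm, and returns when let go
- knob_grip (a point): grip point of the black pull knob, on the syringe axis, middle of a cylinder 21 mm in diameter and 26 mm long along the axis; a disc 32 mm in diameter and 5 mm thick closes its outer (-x) end. With the plunger in, the cylinder's inner end is 10 mm from the barrel's metal end. Can be pinched from above across the axis
- piston_edge (a point): centre of the piston's front face (the one toward the nozzle), the edge that is read against the ring; 135 mm from knob_grip along +x, and moves with the knob
- marker_ring: aluminium ring round the glass barrel, 6 mm wide along the axis, 38 mm in diameter with a small screw on top: the mark. Fixed where it is set. Origin at its centre, on the syringe axis; x along the axis as the stand's. It sits 20 to 45 mm from the piston's starting edge, toward the knob
- reagent_bottle: amber bottle with black cap, 46 mm in diameter, 98 mm high, loose, about 10 cm beside the stand (its +y side); origin at the centre of its underside
- forceps: steel forceps, 14 x 132 x 9 mm, lying loose beside the stand (its -y side); origin under its centre
- timer: white kitchen-type timer with a black knob, 66 x 66 x 44 mm, loose, near the table's front edge; origin at the centre of its underside
- pen_black: ball pen, 9 x 134 x 9 mm, lying loose right of the tube racks; origin under its centre
- marker_red: two-ended marker pen, 12 x 124 x 13 mm, lying loose right of the tube racks; origin under its centre
There are look-alikes about, which are no part of the job. Of the things that look like the stand, the larger one is meant.

How it is judged (in metres and radians):
On the way, in this order (a step that is already met when the one before it is completed fails the run):
1. the blanking cap is pressed fully home (value of joint cap above 0.007 m), for 0.2 s.
2. the plunger is held and drawn until the piston's front edge lies under the marker ring (contact force between the fingers and plunger above 2 N and x of piston_edge in the frame of marker_ring between -0.003 and 0.003 m), for 0.3 s.
At the end, for the whole second after the job is handed in: The cap is within 1 mm of fully home, the fingers hold the plunger (more than 2 N of contact) and the piston's front edge stays under the 6 mm wide marker ring (within 3 mm of its middle), at rest, through the last second (all of step 2 and value of joint cap above 0.007 m and linear speed of plunger below 0.01 m/s); the arm keeps its last pose, push and grip.
It fails at once if the plunger is drawn more than 6 mm before the cap is home (x of plunger in the frame of stand below -0.006 m and value of joint cap below 0.0065 m).
It fails at once if a bystander is moved more than 2 cm (distance of any of reagent_bottle, forceps, timer, pen_black, marker_red from where it was at the start of the episode above 0.02 m).
It fails at once if the bottle is tipped over (angle between reagent_bottle's own z axis and vertical above 0.5 rad).
It also fails if it takes over 45 s, if anything falls off the work surface, if the arm or the gripper's body presses on something with over 40 N, if the wrist force passes 120 N, or if a joint passes its speed limit or range.

## Robot

A 6-joint arm with a two-finger parallel gripper is mounted at the origin on a cart in front of the work surface, level with it; the furniture and walls round the work are solid. World frame = base frame: x ahead of the robot, y to its left, z up, the work surface at z = 0. Lengths are in m, angles in degrees, forces in N, time in s.
With the tool pointing down it reaches from about 0.375 to 0.9 m from the base axis. Payload 3.1 kg.
Tool frame: the origin (TCP) lies on the centre line of the jaws, within the pads' length; the fingertips stand 17 mm ahead of it and the grasp point (between the pads) lies 2 mm behind it; z points along the fingers, y is the line along which they close (so a half turn about z gives the same grasp; the last joint's range is limited). The gripper opens to 87 mm and grips with 3 to 60 N. Pads are 19 mm wide; open, the fingers measure 117 mm over their backs; the gripper's body (75 mm by 190 mm) begins 51 mm behind the grasp point.
Start: joints at [60.017, 30.224, 82.088, -0, 67.689, -10.227], TCP at [0.211, 0.588, 0.24] pointing down, gripper open.
Joint ranges: [-176.69, 176.69], [-43.24, 126.21], [12.49, 139.97], [-82, 262], [0, 151.66], [-163.58, 163.58]. Speed limits (degrees/s): [159.86, 159.86, 180, 180, 180, 180].

## Interface

Orientations are given as a 3x3 rotation matrix whose columns are the frame's x, y, z axes.
In Python, from rig import bot, imaging, finder gives the robot as it stands. The module is installed in compiled form; this text tells all that it offers.
- The arm moves only by the tool play_rows, never from a script. Its argument "motion" is a list that holds one entry, the list of rows, each a list of 6 numbers: the shift along the tool's x, y, z in shares of 60 cm (1.0 is 60 cm), then the turn, a rotation vector about the tool's x, y, z in fractions of the full range, 1 being 90 degrees. In form: [[[dx, dy, dz, wx, wy, wz], ...]]. A call has 1 to 8 rows; each row is the pose to reach, as a shift and turn from the pose commanded when the call began, along the tool's axes at that moment; what a row does not reach only later rows make up. A row lasts 1/12 s, in which the tool goes at most 41.7 mm and 7.16 degrees, less where a joint would pass 70% of its speed; a pose out of reach is approached as far as the arm can. A call with a gripper value outside its range is refused whole. "fingers" is the finger opening in m, from 0 to 0.087, set as the call begins (left out, the last holds). The fingers move at their own pace and stop on an object; the grip force is fixed at half the most. Time passes only in rows, so rows that repeat a pose let the fingers close. It gives the time, the measured TCP pose, the force, the opening and the grip force at its end, in the units of the state.
- bot.read_state(): the state, without advancing time (a new reading comes with each control period).
- imaging.capture(name): name is "side" or "top"; returns a dict with "frame" (480x640x3 uint8, red, green, blue), "camera_matrix" (3x3 intrinsics, pixels), "R" (3x3) and "t" (3): a world point X has camera coordinates R X + t. Camera axes: x right, y down, z forward; pixel columns grow to the right and rows downward; lengths in m; the calibration is good to about 2 mm. A picture is of the moment at which its call begins. There is no depth.
- bot.hand_in(): hands the job in; it is judged then, once.
Trained networks look in the newest picture that a camera, given by its name, has taken for a name from the list of things; names that differ only in an ending like _2 or _b are one class to them, and where a whole thing is asked for, a point or a joint stands for the part that bears it (a point fixed in the world has none). Each returns a list of dicts, best first, with "confidence" (0 to 1); they miss things now and then, are a little off and sometimes report something else, mostly with a low value. They report only what shows in the picture. A call takes as long as a camera call. They do not tell look-alikes from the thing itself.
- finder.recognise(camera, name): "at" ([x, y, z] in m, in world coordinates, good to about 4 mm: the middle of the surface that is visible of it).
- finder.outline_of(camera, name): "pixels" (480x640 bool, what is visible of it).
The state is a dict: "time_s": time; "joint_positions": joint angles; "qvel": joint speeds; "tau": joint torques, N m; "position": TCP position; "tcp_rot": TCP orientation; "force": force on the tool from outside, world axes, zero at the start; "moment": the same for the moment, N m; "opening": opening from 0.0 (shut) to 1.0 (fully open); "grasp_force": force on a finger pad.
Only numpy, scipy, OpenCV 4.12 (cv2) and the standard library are available. Lean on these libraries where they do the work, as an engineer would, in place of code of your own. Each camera call takes 0.05 s, during which the arm holds its last target. There are 200 camera calls.

## Working session

There is one attempt and no reset: what is moved stays moved. The work goes in short steps, Python scripts to look and compute and a tool call to move; the robot and the scene stay as the last step left them, time stands still between calls to the robot, and variables do not carry over. Pictures are saved under pics/ and viewed, at most 10 in all, crops included, and the job is handed in when it is done.

Besides the shell and the picture viewer there is one more tool, called after "Request:" as name(argument=value, ...) on one line, values as JSON. play_rows: Moves the arm, as the interface text tells. Its arguments: {"type":"object","properties":{"motion":{"type":"array"},"fingers":{"type":"number"}},"required":["motion"]}

```bash
mkdir -p pics; python3 - <<'E'
from rig import bot, imaging, finder
import cv2,numpy as np
np.set_printoptions(precision=4,suppress=True)
s=bot.read_state();print(s['time_s'],s['position'],s['tcp_rot'],s['force'],s['opening'])
for c in ['side','top']:
    d=imaging.capture(c);cv2.imwrite(f'pics/{c}0.png',d['frame'][:,:,::-1])
    print(c,d['camera_matrix'],d['R'],d['t'])
    for n in ['stand','cap_face','knob_grip','marker_ring','piston_edge','plunger','reagent_bottle','forceps','timer','pen_black','marker_red']:
        print(n,[(np.round(r['at'],3).tolist(),round(r['confidence'],2)) for r in finder.recognise(c,n)])
E
```

```text
0.0 [0.2109 0.5876 0.2386] [[-0.9411  0.338  -0.0011]
 [ 0.338   0.9411 -0.0018]
 [ 0.0004 -0.0021 -1.    ]] [ 0.2158  0.2973 -0.3255] 1.0044769166323908
side [[589.1697   0.     325.8805]
 [  0.     589.1697 245.6958]
 [  0.       0.       1.    ]] [[ 0.9988 -0.0484  0.0033]
 [-0.029  -0.6505 -0.7589]
 [ 0.0389  0.7579 -0.6512]] [-0.5042  0.0926  1.1334]
stand [([0.41, 0.326, 0.039], 0.86), ([0.562, 0.148, 0.051], 0.79)]
cap_face [([0.59, 0.096, 0.077], 0.48)]
knob_grip [([0.555, 0.273, 0.078], 0.68)]
marker_ring [([0.575, 0.17, 0.084], 0.43)]
piston_edge [([0.414, 0.427, 0.056], 0.56), ([0.554, 0.275, 0.08], 0.52)]
plunger [([0.416, 0.427, 0.052], 0.6)]
reagent_bottle [([0.66, 0.197, 0.058], 0.64)]
forceps [([0.487, 0.217, 0.005], 0.5)]
timer [([0.393, -0.083, 0.024], 0.92)]
pen_black [([0.418, -0.246, 0.007], 0.61)]
marker_red [([0.62, -0.311, 0.009], 0.66)]
top [[524.1367   0.     319.6312]
 [  0.     524.1367 243.6216]
 [  0.       0.       1.    ]] [[-0.0102 -0.9997 -0.0207]
 [-0.9931  0.0125 -0.1168]
 [ 0.117   0.0193 -0.9929]] [0.0609 0.5227 1.2838]
stand [([0.564, 0.186, 0.067], 0.86), ([0.409, 0.357, 0.046], 0.58)]
cap_face [([0.587, 0.103, 0.076], 0.5)]
knob_grip [([0.412, 0.419, 0.053], 0.59), ([0.554, 0.272, 0.082], 0.5)]
marker_ring []
piston_edge [([0.559, 0.269, 0.077], 0.51), ([0.662, 0.207, 0.072], 0.3)]
plunger [([0.552, 0.268, 0.077], 0.63), ([0.414, 0.419, 0.049], 0.46)]
reagent_bottle [([0.66, 0.205, 0.072], 0.85), ([0.586, 0.101, 0.078], 0.65)]
forceps []
timer [([0.386, -0.063, 0.031], 0.64)]
pen_black [([0.418, -0.241, 0.008], 0.48), ([0.556, 0.273, 0.08], 0.19)]
marker_red [([0.564, 0.187, 0.067], 0.6), ([0.622, -0.306, 0.008], 0.48)]
```

View pics/side0.png

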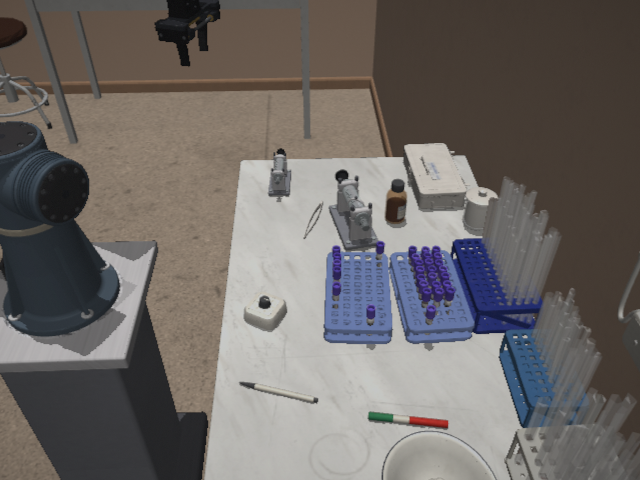

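View pics/top0.png

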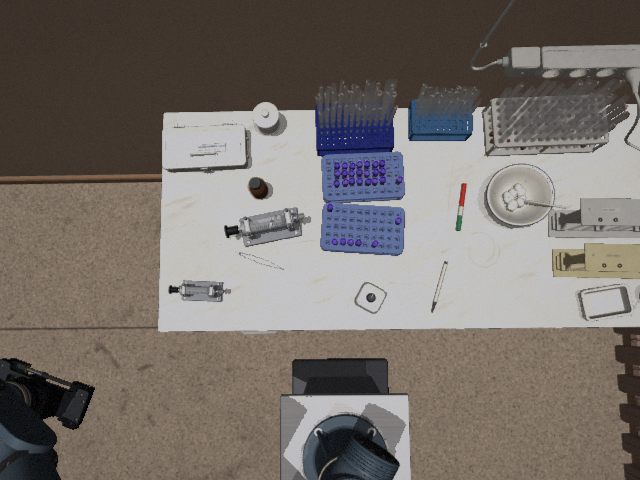

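The two look-alike stands are a small one at top (200,291) / side (280,172) and a larger one at top (270,226) / side (352,210). The larger one fits the description, with the bottle about 10 cm beside it and the forceps on its other side. I'll confirm in an enlarged crop.

```bash
python3 - <<'E'
import cv2,numpy as np
a=cv2.imread('pics/top0.png')[200:255,215:320]; b=cv2.imread('pics/side0.png')[160:255,310:400]
a=cv2.resize(a,None,fx=7,fy=7,interpolation=cv2.INTER_CUBIC)
cv2.imwrite('pics/topc.png',a)
b=cv2.resize(b,None,fx=6,fy=6,interpolation=cv2.INTER_CUBIC)
cv2.imwrite('pics/sidec.png',b)
E
```

```text
(no output)
```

View pics/topc.png

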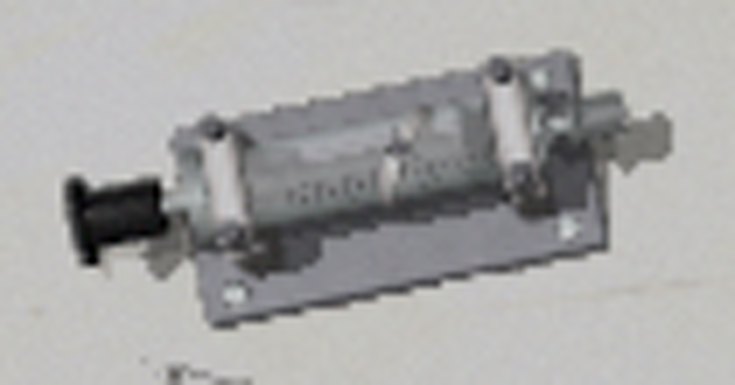

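View pics/sidec.png

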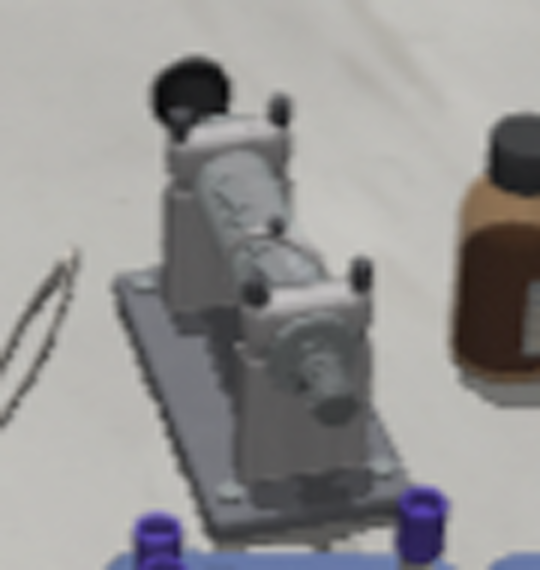

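The crop shows the large stand: knob at crop left (120,210), clamps with screws, ring with its screw near (397,150), and the cap at the right (605,110). In the side crop, the ring screw is at (275,228) and the cap face at (335,408). I'll fit the pose from these features.

```bash
cat > fit.py <<'E'
from rig import imaging
import numpy as np
from scipy.optimize import least_squares
np.set_printoptions(precision=4,suppress=True)
C={c:imaging.capture(c) for c in ['top','side']}
def proj(c,X):
    d=C[c];p=d['R']@X+d['t'];q=d['camera_matrix']@p;return q[:2]/q[2]
T=lambda u,v:np.array([215+(u+.5)/7-.5,200+(v+.5)/7-.5])
S=lambda u,v:np.array([310+(u+.5)/6-.5,160+(v+.5)/6-.5])
# p: x0,y0,yaw,ring,bx,clampA,clampB,cap, dtop(2), dside(2) px offsets
def F(p,pr=False):
    x0,y0,a,ring,bx,ca,cb,cap=p[:8];dt=p[8:10];ds=p[10:12]
    W=lambda x,y,z:np.array([x0+np.cos(a)*x-np.sin(a)*y,y0+np.sin(a)*x+np.cos(a)*y,z])
    L=[]
    t=lambda n,P,q:L.append((n,proj('top',W(*P))+dt-T(*q)))
    s=lambda n,P,q:L.append((n,proj('side',W(*P))+ds-S(*q)))
    for sx,sy,q in[(-1,1,(176,130)),(1,1,(577,53)),(1,-1,(608,247)),(-1,-1,(214,326))]: t('base',(bx+sx*.075,sy*.037,.014),q)
    t('disc',(-.1065,0,.07),(83,221)); t('knobin',(-.078,0,.07),(163,208))
    t('ring',(ring,0,.091),(396,152))
    for y,q in[(1,(213,128)),(-1,(230,237))]: t('scrA',(ca,y*p[12],.098),q)
    for y,q in[(1,(500,70)),(-1,(524,181))]: t('scrB',(cb,y*p[12],.098),q)
    s('disc',(-.109,0,.07),(192,95)); s('cap',(cap,0,.07),(336,407)); s('ring',(ring,0,.092),(275,228))
    for q,x,y in[((280,106),ca,1),((362,270),cb,1),((255,290),cb,-1)]: s('scr',(x,y*p[12],.097),q)
    for sx,sy,q in[(-1,-1,(113,280)),(1,-1,(208,530))]: s('base',(bx+sx*.075,sy*.037,.014),q)
    if pr:
        for n,e in L: print(n,e)
    return np.r_[np.concatenate([e for _,e in L])*.8, p[8:12]]
p0=np.r_[.57,.185,np.radians(-79),.014,0,-.045,.045,.09,0,0,0,0,.02]
r=least_squares(F,p0,loss='soft_l1',x_scale=np.r_[[.01]*8,1,1,1,1,.01])
F(r.x,True);p=r.x;print('yaw',np.degrees(p[2]),p)
for n,x in[('knob',-.091),('ring',p[3]),('cap',p[7])]:print(n,p[0]+np.cos(p[2])*x,p[1]+np.sin(p[2])*x)
print('travel',.044-p[3])
E
python3 fit.py
```

```text
base [-0.0645  0.0832]
base [ 0.0469 -0.1371]
base [1.0163 0.1961]
base [-0.4709  0.2113]
disc [0.1633 0.2262]
knobin [ 0.1529 -0.1493]
ring [ 0.3811 -0.2601]
scrA [-0.3284 -0.1048]
scrA [ 0.0237 -0.2055]
scrB [0.2552 0.0518]
scrB [-0.2429 -0.3667]
disc [-0.341  -0.3588]
cap [-0.4872  0.2088]
ring [-0.0226 -0.686 ]
scr [0.2346 0.269 ]
scr [-0.0507  0.4648]
scr [-0.4484 -0.3276]
base [-0.0626 -0.677 ]
base [ 0.8515 -0.0862]
yaw -79.57600245513296 [ 0.5719  0.1758 -1.3889  0.008  -0.0022 -0.0534  0.0484  0.0844 -0.525
  0.2926  0.2694  0.8915  0.0191]
knob 0.5554510860887693 0.265338349920628
ring 0.5733699778720603 0.16793577026919834
cap 0.5871845382417726 0.09284330177094605
travel 0.035962889755938456
```

```bash
cat > go.py <<'E'
import sys,numpy as np
from rig import bot
from scipy.spatial.transform import Rotation as Ro
np.set_printoptions(precision=4,suppress=True)
x0,y0,a=.5719,.1758,np.radians(-79.58)
c,s=np.cos(a),np.sin(a)
RG=np.array([[-c,-s,0],[-s,c,0],[0,0,-1]])  # tool x=-stand x, y=stand y
def tgt(x,y,z):return np.array([x0+c*x-s*y,y0+s*x+c*y,z])
st=bot.read_state();R=np.array(st['tcp_rot']);P=np.array(st['position'])
d=P-[x0,y0,0]
print('t',st['time_s'],'stand xyz',c*d[0]+s*d[1],-s*d[0]+c*d[1],d[2],'F',st['force'],'grip',st['grasp_force'],st['opening'])
if len(sys.argv)>3:
    X=tgt(*map(float,sys.argv[1:4]))
    print('shift',R.T@(X-P),'turn',np.degrees(Ro.from_matrix(R.T@RG).as_rotvec()))
E
python3 go.py 0.125 0 0.2
```

```text
t 1.3 stand xyz -0.47083649709605296 -0.28015997714461616 0.23957123468334315 F [-0.1042 -0.6786 -0.0986] grip 0.0 0.9975389031203062
shift [-0.5417 -0.3743  0.0396] turn [-0.0009 -0.0002 59.8246]
```

Careful with the scale: shifts go in shares of 60 cm and turns go in shares of 90 degrees. That gives: -0.26 m / 0.6 = -0.4333, -0.227 m / 0.6 = -0.3783, 48 degrees / 90 = 0.5333.

Request:
play_rows(motion=[[[-0.05,-0.0333,0,0,0,0.0667],[-0.1033,-0.07,0,0,0,0.1333],[-0.1583,-0.1083,0,0,0,0.2],[-0.2133,-0.1467,0,0,0,0.2667],[-0.2683,-0.185,0,0,0,0.3333],[-0.3233,-0.2233,0,0,0,0.4],[-0.3783,-0.2617,0,0,0,0.4667],[-0.4333,-0.3,0,0,0,0.5333]]], fingers=0)

```text
time_s: 1.97
position: [0.3959, 0.3293, 0.2398]
tcp_rot: [[-0.374, 0.927, 0.001], [0.927, 0.374, 0.0], [0.0, 0.001, -1.0]]
force: [-0.3, 0.4, 0.4]
opening: 0.475
grasp_force: 0.0
```

```bash
python3 go.py 0.125 0 0.2
```

```text
t 1.9667 stand xyz -0.18280304561031804 -0.14529895145008412 0.23982724845658968 F [-0.2677  0.3616  0.3636] grip 0.0 0.47451517129785065
shift [-0.3307  0.0807  0.0399] turn [ 0.0354 -0.0068 11.5442]
```

In the tool's units: -0.31 m / 0.6 = -0.5167, -0.28 m / 0.6 = -0.4667, 11.5 degrees / 90 = 0.1278.

Request:
play_rows(motion=[[[-0.0667,0.0167,0.0067,0,0,0.0222],[-0.1333,0.0333,0.0167,0,0,0.0444],[-0.2,0.05,0.025,0,0,0.0667],[-0.2667,0.0667,0.0333,0,0,0.0889],[-0.3333,0.0833,0.0417,0,0,0.1111],[-0.4,0.1,0.05,0,0,0.1278],[-0.4667,0.1167,0.0583,0,0,0.1278],[-0.5167,0.13,0.0667,0,0,0.1278]]])

```text
time_s: 2.63
position: [0.5868, 0.0704, 0.1995]
tcp_rot: [[-0.185, 0.983, 0.002], [0.983, 0.185, -0.001], [-0.001, 0.002, -1.0]]
force: [1.0, -0.2, 0.2]
opening: 0.007
grasp_force: 0.0
```

In the tool's units: -0.02 m / 0.6 = -0.0333, -0.01 m / 0.6 = -0.0167.

Request:
play_rows(motion=[[[-0.0167,0,0,0,0,0],[-0.0333,0,0,0,0,0],[-0.0333,0,0,0,0,0]]])

```text
time_s: 2.88
position: [0.5882, 0.0525, 0.1994]
tcp_rot: [[-0.185, 0.983, -0.001], [0.983, 0.185, -0.0], [-0.0, -0.001, -1.0]]
force: [0.4, 0.6, 0.2]
opening: 0.007
grasp_force: 0.0
```

```bash
python3 go.py 0.125 0 0.064; python3 - <<'E'
from rig import imaging
import cv2,numpy as np
t=imaging.capture('top')['frame'][170:260,210:340,::-1]; s=imaging.capture('side')['frame'][120:270,300:430,::-1]
t=cv2.resize(t,None,fx=3.5,fy=3.5,interpolation=2);s=cv2.resize(s,None,fx=2.6,fy=2.6,interpolation=2)
h=max(t.shape[0],s.shape[0]);f=lambda i:cv2.copyMakeBorder(i,0,h-i.shape[0],0,0,0)
cv2.imwrite('pics/c1.png',np.hstack([f(t),f(s)]));print(t.shape,s.shape)
E
```

```text
t 2.8833 stand xyz 0.12426386426754538 -0.0062702262326608665 0.1993959561819726 F [0.3839 0.586  0.2168] grip 0.0 0.006865361329497673
shift [-0.0007  0.0064  0.1354] turn [-0.0431  0.0083  0.2226]
(315, 455, 3) (390, 338, 3)
```

View pics/c1.png

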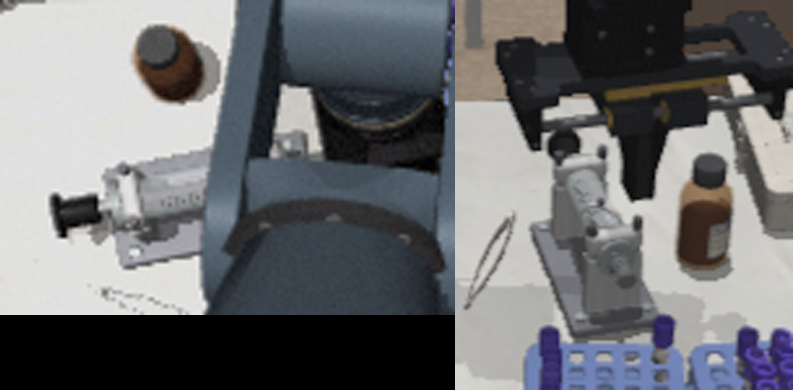

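```bash
python3 - <<'E'
from rig import imaging
import cv2,numpy as np
C={c:imaging.capture(c) for c in ['top','side']}
M={c:d['camera_matrix']@np.c_[d['R'],d['t']] for c,d in C.items()}
for a,b in[((330,207),(380,246)),((336,241),(337,250)),((400,217),(370,310))]:
    X=cv2.triangulatePoints(M['top'],M['side'],np.array(a,float),np.array(b,float)).ravel();X=X[:3]/X[3]
    d=X[:2]-[.5719,.1758];y=np.radians(-79.58);print(X,'stand',np.cos(y)*d[0]+np.sin(y)*d[1],-np.sin(y)*d[0]+np.cos(y)*d[1])
E
```

```text
[0.60911218 0.02780063 0.07391388] stand 0.15228891354985044 0.009830956806979249
[0.52512115 0.01439637 0.0786047 ] stand 0.1502812841309303 -0.07519924544424042
[ 0.57586828 -0.14156496  0.07859306] stand 0.31284881684440324 -0.0534965711688421
```

The cap end is clear: the nearest tube tops are at z≈0.08, stand x≈0.152. I'll descend at x≈0.115.

In the tool's units: 0.135 m / 0.6 = 0.225, 0.125 m / 0.6 = 0.2083, 0.2 degrees / 90 = 0.0022.

Request:
play_rows(motion=[[[0.015,0.01,0.0333,0,0,0.0022],[0.015,0.01,0.0833,0,0,0.0022],[0.015,0.01,0.1333,0,0,0.0022],[0.015,0.01,0.175,0,0,0.0022],[0.015,0.01,0.2083,0,0,0.0022],[0.015,0.01,0.225,0,0,0.0022],[0.015,0.01,0.225,0,0,0.0022]]])

```text
time_s: 3.67
position: [0.5905, 0.0651, 0.0626]
tcp_rot: [[-0.185, 0.983, -0.005], [0.983, 0.185, 0.0], [0.001, -0.005, -1.0]]
force: [-1.3, -0.2, 1.4]
opening: 0.007
grasp_force: 0.0
```

In the tool's units: 0.017 m / 0.6 = 0.0283, 0.007 m / 0.6 = 0.0117.

Request:
play_rows(motion=[[[0.0033,0,0,0,0,0],[0.0083,0,0,0,0,0],[0.0117,0,0,0,0,0],[0.015,0,0,0,0,0],[0.0183,0,0,0,0,0],[0.0217,0,0,0,0,0],[0.025,0,0,0,0,0],[0.0283,0,0,0,0,0]]])

```text
time_s: 4.33
position: [0.5895, 0.0807, 0.0648]
tcp_rot: [[-0.183, 0.983, 0.0], [0.983, 0.183, -0.0], [-0.0, 0.0, -1.0]]
force: [0.3, -0.2, -0.4]
opening: -0.001
grasp_force: 0.0
```

```bash
python3 go.py 0.085 0 0.064
```

```text
t 4.3333 stand xyz 0.09669806638996 9.912996756319611e-05 0.06475343871247057 F [ 0.3007 -0.2252 -0.4389] grip 0.0 -0.0005528539535482107
shift [ 0.0117 -0.0001  0.0008] turn [0.0169 0.004  0.121 ]
```

Request:
play_rows(motion=[[[0.0017,0,0,0,0,0],[0.0033,0,0,0,0,0],[0.005,0,0,0,0,0],[0.0067,0,0,0,0,0],[0.0083,0,0,0,0,0],[0.01,0,0,0,0,0]]])

```text
time_s: 4.83
position: [0.5887, 0.0851, 0.0647]
tcp_rot: [[-0.183, 0.983, 0.0], [0.983, 0.183, -0.002], [-0.002, 0.0, -1.0]]
force: [-0.1, -5.9, 2.0]
opening: 0.003
grasp_force: 2.6
```

In the tool's units: 0.003 m / 0.6 = 0.005, 0.002 m / 0.6 = 0.0033.

Request:
play_rows(motion=[[[0.0017,0,0,0,0,0],[0.0033,0,0,0,0,0],[0.005,0,0,0,0,0]]])

```text
time_s: 5.08
position: [0.5885, 0.0868, 0.0649]
tcp_rot: [[-0.184, 0.983, 0.001], [0.983, 0.184, -0.004], [-0.004, 0.0, -1.0]]
force: [0.4, -12.5, 2.0]
opening: 0.011
grasp_force: 6.1
```

In the tool's units: 0.002 m / 0.6 = 0.0033, 0.001 m / 0.6 = 0.0017.

Request:
play_rows(motion=[[[0.0017,0,0,0,0,0],[0.0033,0,0,0,0,0],[0.0033,0,0,0,0,0]]])

```text
time_s: 5.33
position: [0.5885, 0.0869, 0.065]
tcp_rot: [[-0.185, 0.983, 0.001], [0.983, 0.185, -0.007], [-0.007, 0.0, -1.0]]
force: [0.3, -15.4, 1.8]
opening: 0.007
grasp_force: 7.6
```

In the tool's units: 0.002 m / 0.6 = 0.0033, 0.001 m / 0.6 = 0.0017.

Request:
play_rows(motion=[[[0.0017,0,0,0,0,0],[0.0033,0,0,0,0,0],[0.0033,0,0,0,0,0],[0.0033,0,0,0,0,0],[0.0033,0,0,0,0,0]]])

```text
time_s: 5.75
position: [0.5886, 0.0872, 0.0651]
tcp_rot: [[-0.185, 0.983, 0.002], [0.983, 0.185, -0.009], [-0.009, 0.0, -1.0]]
force: [-0.0, -20.4, 1.5]
opening: 0.008
grasp_force: 10.1
```

```bash
python3 go.py 0.0844 0 0.064
```

```text
t 5.75 stand xyz 0.09019738251551339 0.00036756601472464484 0.06506339107425958 F [ -0.0135 -20.39     1.4864] grip 10.102891623973846 0.007545302320949918
shift [ 0.0058 -0.0003  0.001 ] turn [0.0175 0.5108 0.25  ]
```

In the tool's units: -0.115 m / 0.6 = -0.1917, -0.07 m / 0.6 = -0.1167.

Request:
play_rows(motion=[[[-0.02,0,0,0,0,0],[-0.0433,0,0,0,0,0],[-0.0467,0,-0.05,0,0,0],[-0.0467,0,-0.1167,0,0,0],[-0.0167,0,-0.175,0,0,0],[0.05,0,-0.1917,0,0,0],[0.1167,0,-0.1917,0,0,0],[0.1833,0,-0.1917,0,0,0]]], fingers=0.06)

```text
time_s: 6.42
position: [0.5676, 0.2026, 0.1812]
tcp_rot: [[-0.181, 0.984, 0.003], [0.984, 0.181, 0.002], [0.001, 0.003, -1.0]]
force: [0.4, 0.2, -0.7]
opening: 0.525
grasp_force: 0.0
```

```bash
python3 go.py -0.091 0 0.16
```

```text
t 6.4167 stand xyz -0.02710071818141303 0.0006530086179853175 0.18124385785480648 F [ 0.4069  0.2347 -0.704 ] grip 0.0 0.5245469489906508
shift [ 0.0639 -0.0007  0.0213] turn [ 0.1935 -0.0595 -0.0041]
```

Request:
play_rows(motion=[[[0.05,0,0.0167,0,0,0],[0.0917,0,0.0333,0,0,0],[0.105,-0.0017,0.0333,0,0,0],[0.105,-0.0017,0.0333,0,0,0]]])

```text
time_s: 6.75
position: [0.553, 0.2651, 0.1588]
tcp_rot: [[-0.186, 0.982, -0.002], [0.982, 0.186, 0.0], [0.001, -0.002, -1.0]]
force: [-0.6, 0.3, 0.8]
opening: 0.681
grasp_force: 0.0
```

```bash
python3 go.py -0.091 0 0.068; python3 - <<'E'
from rig import imaging
import cv2,numpy as np
t=imaging.capture('top')['frame'][170:260,210:340,::-1]; s=imaging.capture('side')['frame'][120:270,300:430,::-1]
t=cv2.resize(t,None,fx=3.5,fy=3.5,interpolation=2);s=cv2.resize(s,None,fx=2.6,fy=2.6,interpolation=2)
h=max(t.shape[0],s.shape[0]);f=lambda i:cv2.copyMakeBorder(i,0,h-i.shape[0],0,0,0)
cv2.imwrite('pics/c2.png',np.hstack([f(t),f(s)]))
E
```

```text
t 6.75 stand xyz -0.09119516658443919 -0.002433678210516717 0.15879807840142265 F [-0.6258  0.3182  0.7948] grip 0.0 0.6811288676548419
shift [-0.0003  0.0026  0.0908] turn [-0.118  -0.0313  0.3179]
```

View pics/c2.png

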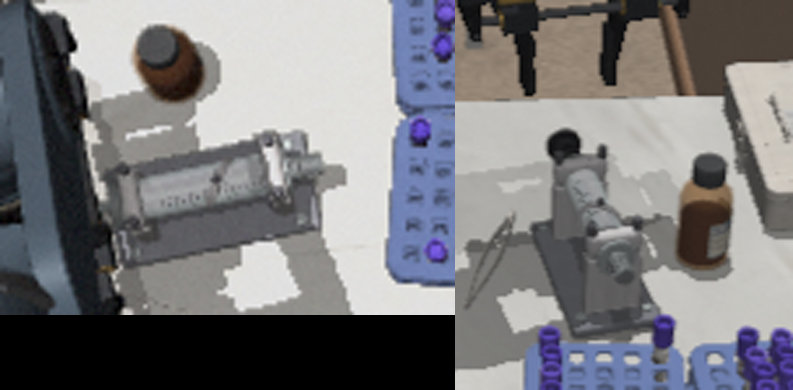

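In the tool's units: 0.091 m / 0.6 = 0.1517, 0.089 m / 0.6 = 0.1483, 0.2 degrees / 90 = 0.0022.

Request:
play_rows(motion=[[[-0.0033,0.0017,0.0333,0,0,0.0022],[-0.0033,0.0033,0.075,0,0,0.0022],[-0.0033,0.0033,0.1083,0,0,0.0022],[-0.0033,0.0033,0.1333,0,0,0.0022],[-0.0033,0.0033,0.1483,0,0,0.0022],[-0.0033,0.0033,0.1517,0,0,0.0022],[-0.0033,0.0033,0.1517,0,0,0.0022]]])

```text
time_s: 7.43
position: [0.5573, 0.2605, 0.0685]
tcp_rot: [[-0.178, 0.984, -0.0], [0.984, 0.178, -0.0], [-0.0, -0.0, -1.0]]
force: [-0.4, 0.7, -0.4]
opening: 0.692
grasp_force: 0.0
```

Request:
play_rows(motion=[[[0,0,0,0,0,0],[0,0,0,0,0,0],[0,0,0,0,0,0],[0,0,0,0,0,0],[0,0,0,0,0,0],[0,0,0,0,0,0],[0,0,0,0,0,0],[0,0,0,0,0,0]]], fingers=0.0)

```text
time_s: 8.1
position: [0.5577, 0.2619, 0.0688]
tcp_rot: [[-0.18, 0.984, 0.002], [0.984, 0.18, 0.001], [0.0, 0.002, -1.0]]
force: [1.6, -0.0, -0.1]
opening: 0.232
grasp_force: 30.0
```

```bash
python3 go.py -0.127 0 0.068
```

```text
t 8.1 stand xyz -0.08726228424975314 0.0016163549596564172 0.06878526775265298 F [ 1.6348 -0.0316 -0.1027] grip 29.999375959014287 0.23230295972862613
shift [ 0.0397 -0.0017  0.0008] turn [ 0.1312 -0.0099 -0.0668]
```

Gripped on the cylinder (opening ≈20 mm, 30 N). I'll draw slowly by 30 mm, then look.

Request:
play_rows(motion=[[[0.0033,0,0,0,0,0],[0.01,0,0,0,0,0],[0.0167,0,0,0,0,0],[0.0233,0,0,0,0,0],[0.0317,0,0,0,0,0],[0.04,0,0,0,0,0],[0.0467,0,0,0,0,0],[0.05,0,0,0,0,0]]])

```text
time_s: 8.77
position: [0.5524, 0.2893, 0.0687]
tcp_rot: [[-0.181, 0.983, 0.002], [0.983, 0.181, -0.004], [-0.004, 0.001, -1.0]]
force: [4.2, -8.8, 0.5]
opening: 0.226
grasp_force: 30.0
```

Request:
play_rows(motion=[[[0,0,0,0,0,0],[0,0,0,0,0,0]]])

```text
time_s: 8.93
position: [0.5525, 0.2893, 0.0688]
tcp_rot: [[-0.181, 0.984, 0.001], [0.984, 0.181, -0.003], [-0.003, 0.001, -1.0]]
force: [3.4, -6.3, 0.4]
opening: 0.233
grasp_force: 30.0
```

```bash
python3 go.py; python3 - <<'E'
from rig import imaging
import cv2,numpy as np
t0=imaging.capture('top')['frame'][:,:,::-1];s0=imaging.capture('side')['frame'][:,:,::-1]
cv2.imwrite('pics/top3.png',t0);cv2.imwrite('pics/side3.png',s0)
o=cv2.imread('pics/top0.png')
r=lambda i:cv2.resize(i[205:245,230:305],None,fx=6,fy=6,interpolation=2)
s=cv2.resize(s0[175:235,325:380],None,fx=6,fy=6,interpolation=2);l=np.vstack([r(o),r(t0)])
cv2.imwrite('pics/c3.png',np.hstack([l,cv2.copyMakeBorder(s,0,l.shape[0]-s.shape[0],0,0,0)]));print(l.shape,s.shape)
E
```

```text
t 8.9333 stand xyz -0.11518451849890113 0.0014074104783546697 0.0687530295891101 F [ 3.4059 -6.2514  0.3991] grip 30.009121410985244 0.23269746652196802
(480, 450, 3) (360, 330, 3)
```

View pics/c3.png

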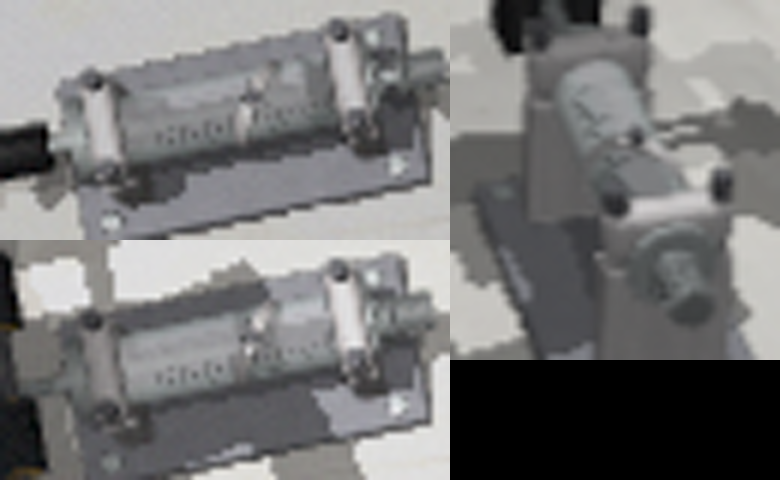

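The piston doesn't show through the glass at this resolution, so the ring position must be pinned better. I'll overlay candidate ring outlines on the original pictures.

```bash
cat > ov.py <<'E'
import cv2,numpy as np,io,contextlib
with contextlib.redirect_stdout(io.StringIO()):
    from fit import *
p=r.x;a=p[2]
W=lambda x,y,z:np.array([p[0]+np.cos(a)*x-np.sin(a)*y,p[1]+np.sin(a)*x+np.cos(a)*y,z])
th=np.linspace(0,2*np.pi,73)
def panel(cam,img,u0,v0,w,k,ring):
    im=cv2.resize(img[v0:v0+w,u0:u0+w],None,fx=k,fy=k,interpolation=cv2.INTER_CUBIC)
    off=p[8:10] if cam=='top' else p[10:12]
    def line(P,col):
        q=np.array([(proj(cam,W(*X))-off-[u0,v0]+.5)*k for X in P]);cv2.polylines(im,[np.int32(q*16)],False,col,1,cv2.LINE_AA,4)
    if ring is not None:
        for e,col in((-.003,(0,0,255)),(.003,(0,200,0))):
            line([(ring+e,.019*np.sin(t),.07+.019*np.cos(t)) for t in th[-22:-1]]+[(ring+e,.019*np.sin(t),.07+.019*np.cos(t)) for t in th[:22]],col)
        line([(ring,0,.089),(ring,0,.095)],(255,0,0))
        for x in(-.068,.058): line([(x,.015*np.sin(t),.07+.015*np.cos(t)) for t in th],(255,0,255))
    return im
t=cv2.imread('pics/top0.png');s=cv2.imread('pics/side0.png')
if __name__=='__main__':
    rows=[np.hstack([panel(c,i,u,v,24,8,g) for g in(None,.004,.008,.012)]) for c,i,u,v in(('top',t,260,208),('side',s,340,184))]
    big=np.hstack([panel('top',t,225,200,80,4.75,.008)[:200],panel('side',s,325,175,80,4.75,.008)[:200]])[:, :768]
    big=cv2.copyMakeBorder(big,0,0,0,max(0,768-big.shape[1]),0)
    cv2.imwrite('pics/ov.png',np.vstack(rows+[big]))
E
python3 ov.py
```

```text
(no output)
```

View pics/ov.png

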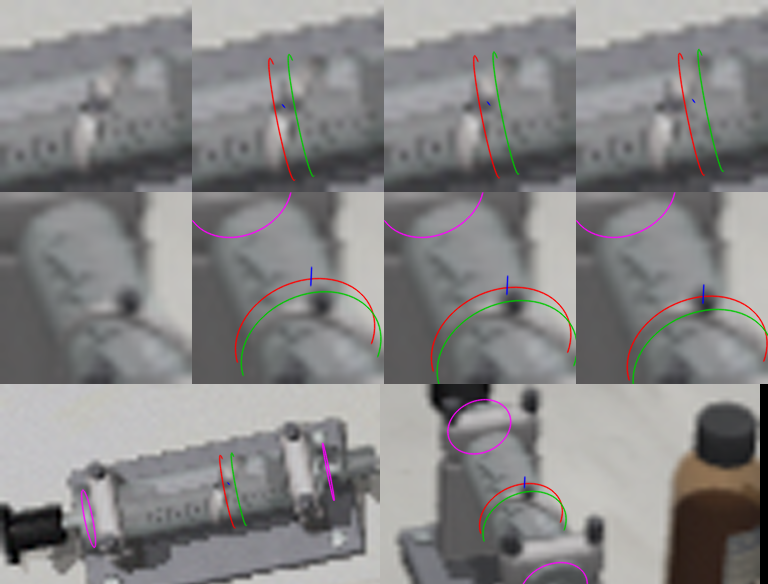

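```bash
sed -i 's/(\*X))-off/(*X))+off/;s/W(\*X))-off/W(*X))+off/' ov.py; grep -c '+off' ov.py; cat > m.py <<'E'
from ov import *
from rig import finder
for c in('top','side'):
    off=p[8:10] if c=='top' else p[10:12]
    for q in finder.outline_of(c,'marker_ring'):
        v,u=np.nonzero(q['pixels']); print(c,q['confidence'],len(u),u.mean(),v.mean(),u.min(),u.max(),v.min(),v.max())
    for x in(.004,.008,.012): print(x,proj(c,W(x,0,.089))+off)
g=cv2.imread('pics/top0.png');h=cv2.imread('pics/top3.png')
k=16
print('top gray');print(g[211:230,266:282].mean(2).astype(int))
P=[panel('top',i,262,208,23,k,r_) for i,r_ in((g,None),(g,.008))]
P=np.hstack(P)
def nn(i):return cv2.resize(i[208:226,262:285],None,fx=k,fy=k,interpolation=0)
Q=np.hstack([nn(g),nn(h)])
cv2.imwrite('pics/ov2.png',np.vstack([P[:290],Q]))
E
python3 m.py
```

```text
1
0.004 [269.9747 221.4791]
0.008 [271.6006 221.1612]
0.012 [273.2265 220.8433]
side 0.54 46 355.2826086956522 199.0 348 362 196 203
0.004 [354.8295 196.9602]
0.008 [355.3379 198.0613]
0.012 [355.8488 199.1676]
top gray
[[192 193 193 192 191 194 195 158 132 146 136 134 125 131 138 134]
 [194 191 156 134 147 138 131 126 126 138 138 133 130 132 134 134]
 [137 129 124 126 137 136 133 133 133 137 135 137 138 134 134 134]
 [135 132 130 132 133 136 135 133 130 134 137 132 137 118 123 136]
 [135 132 134 128 133 132 133 132 124 101 107 140 146 146 127 117]
 [134 133 135 130 126 131 138 146 135 118 115 152 163 166 141 114]
 [131 139 142 148 150 152 161 156 153 128 138 163 166 159 139 114]
 [151 159 161 165 164 134 174 169 140 139 140 160 161 162 149 114]
 [165 166 160 157 159 128 157 170 128 138 135 133 135 140 141 114]
 [163 160 160 158 146 105 112 116 136 139 139 138 138 138 142 112]
 [159 136 132 137  85 105  88 106 136 143 142 144 142 139 136 125]
 [137 135 137 139 167 144 131 138 120 136 140 136 136 129 127 119]
 [143 144 140 143 186 192 113 132 133 131 110 128 113 132 112 124]
 [138 137 115 150 179 176  98 137 116 127 105 126 128 127 121 104]
 [126 132 108 151 167 166 117 139 128 127 120 102 119 116 113 106]
 [ 90 126 108 143 158 127 127 123 116  94 107 103  99  94  90  81]
 [118 122 111 128 142 104 108 102  97  85  77  70  62  62  64  65]
 [106 104 101 104 115  76  74  63  66  64  62  62  62  61  61  60]
 [ 83  71  65  68  77  64  55  58  58  58  62  60  74  80  78  76]]
```

View pics/ov2.png

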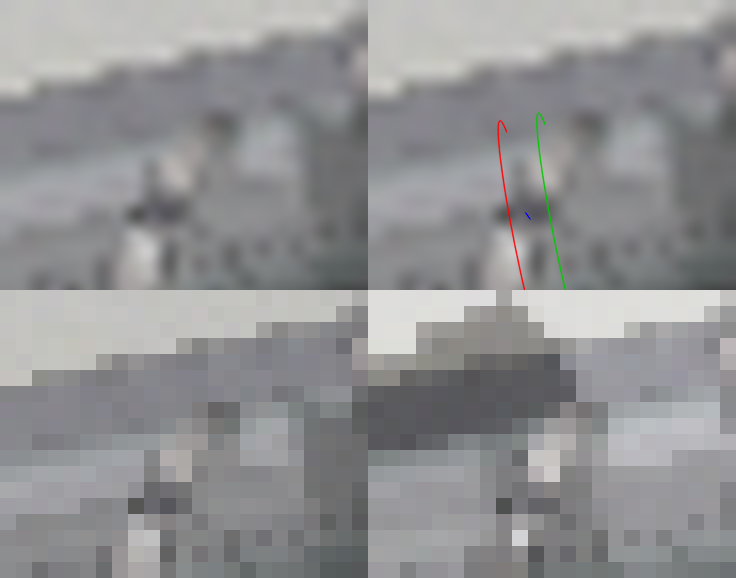

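Evidence agrees on ring x ≈ +8 mm in the stand frame: the screw in both views and the finder outline. That makes the travel ≈36 mm. 27.9 mm is done, so I'll draw about 8 mm more and compare axis profiles before and after for the piston edge.

In the tool's units: 0.008 m / 0.6 = 0.0133, 0.006 m / 0.6 = 0.01.

Request:
play_rows(motion=[[[0.0033,0,0,0,0,0],[0.0067,0,0,0,0,0],[0.01,0,0,0,0,0],[0.0133,0,0,0,0,0],[0.0133,0,0,0,0,0],[0.0133,0,0,0,0,0],[0.0133,0,0,0,0,0]]])

```text
time_s: 9.92
position: [0.551, 0.2969, 0.0688]
tcp_rot: [[-0.181, 0.984, 0.001], [0.984, 0.181, -0.004], [-0.004, 0.001, -1.0]]
force: [3.2, -6.6, 0.7]
opening: 0.231
grasp_force: 30.0
```

```bash
python3 go.py -0.1233 0 .068; cat > prof.py <<'E'
from ov import *
from rig import finder
import sys
n=sys.argv[1]
for c in('top','side'): cv2.imwrite(f'pics/{c}{n}.png',C[c]['frame'][:,:,::-1])
xs=np.arange(-.036,.042,.003);print('x ',(xs*1e3).astype(int))
for c in('top','side'):
    off=p[8:10] if c=='top' else p[10:12]
    for y,z in((0,.085),(-.008,.0827),(.008,.0827),(-.012,.079)):
        for k in('0','3',n):
            g=cv2.imread(f'pics/{c}{k}.png').mean(2).astype(np.float32)
            q=np.array([proj(c,W(x,y,z))+off for x in xs],np.float32)
            print(c,y,k,cv2.remap(g,q[None,:,0],q[None,:,1],cv2.INTER_LINEAR)[0].astype(int))
for c in('top','side'):
  for nm in('piston_edge','plunger','marker_ring'):print(c,nm,[(np.round(q['at'],3),q['confidence']) for q in finder.recognise(c,nm)])
E
python3 prof.py 4
```

```text
t 9.9167 stand xyz -0.12284584584424861 0.0013251253856168023 0.06875696361422325 F [ 3.157  -6.5746  0.6958] grip 30.01070493410225 0.23136289253901143
shift [ 0.0005 -0.0013  0.0008] turn [ 0.0339  0.2128 -0.0038]
x  [-36 -32 -29 -26 -23 -20 -17 -14 -11  -8  -5  -2   0   3   6   9  12  15
  18  21  24  27  30  33  36  39]
top 0 0 [135 136 139 135 137 139 141 139 137 139 140 137 138 149 128 105 119 140
 140 140 138 140 122 110 110 106]
top 0 3 [159 159 161 159 159 159 163 161 161 162 162 159 155 130 143 115 112 127
 143 151 153 154 153 153 153 146]
top 0 4 [158 160 160 158 159 159 161 159 159 161 147 129 128 155 146 120 142 161
 155 153 153 152 153 153 150 146]
top -0.008 0 [130 112 125 116 116 122  99 123 114 108 120 109 151 163 132 135 122 121
 116 125 129 115 119 107  98  99]
top -0.008 3 [151 125 144 133 135 140 113 142 131 123 137 121 119 123 106 117 112 118
 127 145 148 134 146 148 140 139]
top -0.008 4 [150 127 145 133 133 138 113 143 131 125 127 102 135 182 134 131 140 142
 135 143 149 134 146 146 139 140]
top 0.008 0 [140 141 140 146 166 164 162 167 166 161 163 164 160 159 
[... 1636 characters left out ...]
 153 154 151 143 132 119 151 170 169 154 131 131
 132 132 135 139 150 174 196 195]
side -0.012 0 [126 119 117 119 115 122 122 116 113 123 122 118 107 106 119 118 112 108
 100  82  62  48  45  47  89 127]
side -0.012 3 [134 126 124 126 122 129 130 123 119 130 123 108 100 102 106  97  89  90
  90  82  65  51  47  50  94 135]
side -0.012 4 [134 126 124 126 123 129 130 122 119 130 122 115 104  98 101  95  90  90
  91  83  65  51  47  51  95 134]
top piston_edge []
top plunger []
top marker_ring []
side piston_edge [(array([0.553, 0.289, 0.08 ]), 0.52)]
side plunger [(array([0.55 , 0.291, 0.075]), 0.42), (array([0.418, 0.428, 0.051]), 0.41)]
side marker_ring [(array([0.577, 0.172, 0.086]), 0.44)]
```

```bash
cat > pr2.py <<'E'
from ov import *
xs=np.arange(-.012,.05,.002);print('x   ',(np.round(xs*1e3)).astype(int))
off=p[8:10]
G={k:cv2.imread(f'pics/top{k}.png').mean(2).astype(np.float32) for k in'034'}
A=[]
for y in np.arange(-.012,.0121,.003):
    z=.07+np.sqrt(.0135**2-y*y)
    q=np.array([proj('top',W(x,y,z))+off for x in xs],np.float32)
    v={k:cv2.remap(G[k],q[None,:,0],q[None,:,1],1)[0] for k in G}
    A.append([v['3']/v['0'],v['4']/v['0'],v['4']/v['3']])
    print('y%3d 4/3'%(y*1e3),(100*A[-1][2]).astype(int))
A=np.array(A)
for i,n in enumerate(['3/0','4/0','4/3']):print(n,(100*np.median(A[:,i],0)).astype(int))
E
python3 pr2.py
```

```text
x    [-12 -10  -8  -6  -4  -2   0   2   4   6   8  10  12  14  16  18  20  22
  24  26  28  30  32  34  36  38  40  42  44  46  48]
y-12 4/3 [101  99  97  93  91  99 103 107 107  99  89 106 114 118 116 102 103 101
 101  99  98 101  98  98 100 100  99 100 100  99  98]
y -9 4/3 [ 99 100  99  92  86  93 120 142 131 111 106 115 123 121 120 105  99  99
 100  99  99  99  98  98 100 101 100  99  99 100  99]
y -6 4/3 [ 99 100 100  91  85  89 116 155 148 134 120 117 125 121 117 107 100  99
 100 101 101 100  97  99  99 100 100 100 100 100 100]
y -3 4/3 [ 99  99 100  91  81  81 101 137 127 102  98 111 124 123 115 108 100  99
  98  99 100 101 101 100 100 100  98 100 100  99  99]
y  0 4/3 [ 99  99  96  89  81  80  83 104 126 101 100 113 126 128 123 107 102 100
 100  98  98 100 100  99  98  99 101 100 100 100  99]
y  2 4/3 [ 99 100  98  91  86  84  86  92 101  98 100 104 110 126 127 109 101 100
 100  98  99 100 100  99  99  99 100 100  99 100 100]
y  5 4/3 [ 98  98  99  90  84  82  84  90  98  99  99  99 100 110 114 107 100 100
  99  98  99 100  99  98  99 100  99  99  99  99  99]
y  8 4/3 [ 99  99  99  87  79  78  82  90  98 100  98  99  98 101 104 103 100 100
  99 100 100 100  99  99  99  99  99  99 100 100 100]
y 11 4/3 [ 98  99  99  87  81  83  87  96  99  95  93  99  98 100 101 101 100 100
 100  99  99 101  99 100 100  99  98 100 100 100  99]
3/0 [112 114 114 113 108  97  95  85  83  94 106 102 100  97  97 107 114 115
 115 114 118 127 138 140 142 141 132 117 114 114 114]
4/0 [114 115 112 104  93  84  91  92  97  94 105 110 115 115 115 114 114 115
 115 114 116 127 137 139 143 143 133 116 114 114 114]
4/3 [ 99  99  99  91  84  83  87 104 107 100  99 106 114 121 116 107 100 100
 100  99  99 100  99  99  99 100  99 100 100 100  99]
```

The before/after ratio shows the piston shadow moving with the knob. Corrected for parallax, its front edge is at ≈8.4 mm in the stand frame, and the ring screw centroid gives the ring at ≈8.2 mm. So the piston is under the ring. I'll hold briefly and check for creep.

Request:
play_rows(motion=[[[0,0,0,0,0,0],[0,0,0,0,0,0],[0,0,0,0,0,0],[0,0,0,0,0,0],[0,0,0,0,0,0],[0,0,0,0,0,0]]])

```text
time_s: 10.92
position: [0.551, 0.2968, 0.0687]
tcp_rot: [[-0.181, 0.984, 0.001], [0.984, 0.181, -0.004], [-0.004, 0.001, -1.0]]
force: [2.7, -6.9, 0.6]
opening: 0.229
grasp_force: 30.0
```

```bash
python3 go.py; python3 - <<'E'
from ov import *
cv2.imwrite('pics/top5.png',C['top']['frame'][:,:,::-1]);cv2.imwrite('pics/side5.png',C['side']['frame'][:,:,::-1])
a=cv2.imread('pics/top5.png');print('change',np.abs(a[205:240,245:300].astype(int)-cv2.imread('pics/top4.png')[205:240,245:300]).mean())
f=lambda i,c,u,v:panel(c,i,u,v,46,8,None)
cv2.imwrite('pics/fin.png',np.hstack([f(a,'top',250,200),f(cv2.imread('pics/side5.png'),'side',335,180)]))
E
```

```text
t 10.9167 stand xyz -0.12279002597322566 0.0013229519408708285 0.06873308265893714 F [ 2.6873 -6.9053  0.6081] grip 30.01093824612326 0.22902376952025272
change 1.7028571428571428
```

View pics/fin.png

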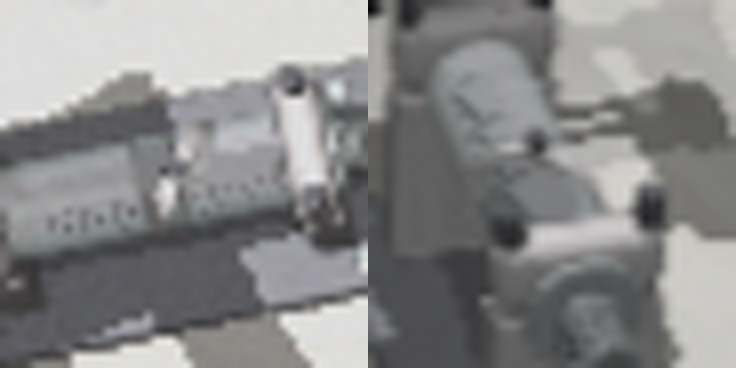

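The final picture shows the dark piston band just left of the ring (top crop ≈(145,180)). Its front edge is hidden under the ring near (170,180), with clear glass beyond. The hold is steady, so I'm handing in.

```bash
python3 -c "
from rig import bot
print(bot.hand_in())"
```

```text
the job is handed in; nothing more can be done
None
```

I pressed the cap to its hard stop (20 N), then drew the plunger about 36 mm and handed in with the knob still gripped at 30 N. By image measurement the piston edge was within about 1 mm of the ring's middle. No verdict came back.

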